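# Check the soap pump and clip its check card

## Robot

A 6-joint arm with a two-finger parallel gripper is mounted at the origin on the work surface. World frame = base frame: x ahead of the robot, y to its left, z up, the work surface at z = 0. Lengths are in m, angles in degrees, forces in N, time in s.
With the tool pointing down it reaches from about 0.375 to 0.975 m from the base axis. Payload 3.8 kg.
Tool frame: the origin (TCP) lies midway between the tips of the shut fingers; the grasp point (between the pads) lies 19 mm behind it (bot.grip_point_offset is the distance from the TCP to the grasp point, in m); z points along the fingers, y is the line along which they close (so a half turn about z gives the same grasp; the last joint's range is limited). The gripper opens to 85 mm and grips with 20 to 120 N. Pads are 22 mm wide; open, the fingers measure 114 mm over their backs; the gripper's body (76 mm by 85 mm) begins 54 mm behind the grasp point. The pads swing forward as they close: fully open they stand 13 mm farther back than shut.
Start: joints at [74.548, 15.12, 91.902, -0, 72.978, -2.114], TCP at [0.156, 0.657, 0.231] pointing down, gripper open.
Joint ranges: [-150.88, 150.88], [-54.13, 125.18], [17.81, 147.31], [-75.09, 255.09], [0, 152.58], [-146.25, 146.25]. Speed limits (degrees/s): [147.25, 147.25, 180, 180, 180, 180].

## Interface

Orientations are given as a 3x3 rotation matrix whose columns are the frame's x, y, z axes.
In Python, from rig import bot gives the robot as it stands.
- The arm moves only by the shell command python3 -m creep 'ROWS' [FORCE]. ROWS is JSON, a list of rows, each an object of numbers: "x", "y", "z": the shift along the world's x, y, z in mm; "ax", "ay", "az": the turn, a rotation vector about the world's x, y, z in degrees; "claw": the opening, from 0 (shut) to 1 (fully open). A call has 1 to 20 rows; each row shifts and turns the commanded pose from where the row before left it; what a row does not reach is not made up. A row lasts 1/10 s, in which the tool goes at most 50 mm and 8.59 degrees, less where a joint would pass 70% of its speed; a pose out of reach is approached as far as the arm can. A call with a gripper value outside its range is refused whole. The fingers move at their own pace and stop on an object; FORCE is the grip in N (left out, the last holds). Time passes only in rows, so rows that do not move let the fingers close. It gives the time, the measured TCP pose, the force, the opening and the grip force at its end, in the units of the state.
- bot.get_obs(): the state, without advancing time (a new reading comes with each control period).
- bot.snapshot(name): name is "scene" or "top" or "wrist"; returns a dict with "image" (400x640x3 uint8, red, green, blue), "range_z" (400x640 float32, m along the optical axis (not along the pixel's ray), 0 where there is no reading), "vertical_fov" (degrees; the focal length in pixels is half the picture's height over the tangent of half this angle, whatever the lens; pixels are square), "cx", "cy" (the principal point, pixels), "k1" (the pictures are not rectified: a ray, as slopes to the right and down, at radius r is drawn at 1 + k1 r^2 times it, then the intrinsics apply), "world_to_cam" (4x4, takes a point from world to camera coordinates); the wrist camera has in their place "mount" (4x4, takes a point from camera to tool coordinates, whose origin is the TCP and whose axes are the flange's). Camera axes: x right, y down, z forward; pixel columns grow to the right and rows downward; lengths in m; the calibration is good to about 2 mm. A picture is of the moment at which its call begins: read the wrist's pose just before it.
- bot.finish_job(): hands the job in; it is judged then, once.
The state is a dict: "clock": time; "joints": joint angles; "qd": joint speeds; "tau": joint torques, N m; "position": TCP position; "ee_rot": TCP orientation; "force": force on the tool from outside, world axes, zero at the start; "moment": the same for the moment, N m; "finger_gap": finger opening in m; "gripper_force": force on a finger pad.
Only numpy, scipy, OpenCV 4.12 (cv2) and the standard library are available. Lean on these libraries where they do the work, as an engineer would, in place of code of your own. Each camera call takes 0.05 s, during which the arm holds its last target. There are 200 camera calls.

## Task

Check the larder's soap pump: press its head fully down and let it spring back up. Then record the check: squeeze the red clip's handles to open its jaw, lift it off its wooden parking rail, lower the open jaw well down over the middle of the blue card's top edge and let it close, so that the upright clip pins the blue card to the board behind it. Leave the blue card standing in its stand and everything else where it is.

Things in the scene. Friction and masses are not known exactly. Their poses are not given: they have to be found in the camera images.
- pump_top (a point): centre of the flat round top (36 mm across) of the chrome soap pump's sprung head, 184 mm above the shelf when up. Press it straight down: 2 N starts it, 5.5 N holds it fully down, it springs back. A thin spout, lower than the top face, sticks out 58 mm sideways. The upright bottle, 68 mm across, is fixed to the shelf.
- pump_head (a joint): how far the pump head is pressed down, m: 0 up, 0.012 fully down (0.009 counts as pressed, below 0.002 as back up).
- clip: red two-lever sprung clip, like a big clothes peg, 60 g, 30 mm wide (y), 88 mm tall, handles up. Origin: midway between its jaw tips; z up, x is the way jaws and handles open (frame fixed to the -x lever). Starts gripping the rail's fin, jaw tips 20 mm below the fin's top. Rubber jaw pads z 0 to 14 mm; hinge pin at z 38 mm, so an edge enters at most 33 mm.
- clip_pin (a point): middle of the clip's hinge pin (10 mm thick, along y). Above it two flat handles, 30 mm wide, 5 mm thick, splay to 52 mm over their outsides at the top (50 mm above the pin). Pinch them from above along the clip's x, 10 to 15 mm below their tops; fully squeezed they stand upright and parallel, 27 mm over their outsides, at a stop.
- clip_jaw (a joint): opening angle of the clip, rad: 0 closed on 8 mm (as at the start), 0.5 fully open (jaw tips 27 mm apart), -0.15 closed on nothing. Each lever turns half of it. About 12 N on the handles opens it fully; let go, it springs shut with about 10 N.
- rail: wooden parking rail, fixed: base 60 x 100 x 16 mm with an upright fin 8 mm thick (along its x) and 90 mm long (along its y), top at 85 mm above the shelf. Origin: centre of the underside. The clip sits anywhere within 20 mm of the middle of the fin, its x along the rail's x.
- card_blue: stiff blue card, 4 mm thick (x) x 90 mm wide (y) x 88 mm tall (z), 35 g, loose, standing upright in its stand in front (+x side) of the board. Origin: centre of its lower edge (12 mm above the shelf); its top edge is at z 88 mm, 100 mm above the shelf. White lines on its +x face.
- stand_blue: fixed dark wooden stand of the blue card, base 70 x 110 x 12 mm. Origin: centre of the underside, below the middle of the 8 mm stack: plywood board at x -4 to 0 mm, 104 mm wide, and card at x 0 to 4 mm (1 mm loose), both 100 mm above the shelf at the top; then a clear lip at x 5 to 9 mm, 42 mm high. The clip straddles the stack along the stand's x, either way round.
- card_yellow: yellow card, same size and kind, in the other stand; to be left alone. The two stands swap places between starts.
- stand_yellow: stand of the yellow card, same as the blue one's.
- bowl: blue ceramic bowl, 130 mm across, 55 mm high; origin at its foot. Leave alone.
- egg_cup: glass egg cup with an egg, 50 mm across, 88 mm high; origin at its foot. Leave alone.
- oil_bottle: green oil bottle, 60 mm across, 220 mm high, the tallest obstacle; origin at its foot. Leave alone.
- pepper_mill: dark wooden pepper mill, 44 mm across, 150 mm high; origin at its foot. Leave alone.
- jam_jar: amber jam jar, 56 mm across, 100 mm high; origin at its foot. Leave alone. Also fixed, beyond the work area: a steel biscuit tin (far right edge) and a grey crate with a shut green flap (far left edge), both up to 130 mm high.
Mind the look-alikes: they are no part of the job. Of the things that look like the clip, the smaller one is meant. What is shaped like the part that bears pump_top but yellow is not meant.

How it is judged (in metres and radians):
On the way, in this order (a step that is already met when the one before it is completed fails the run):
1. the pump head is pressed fully down (at least 9 mm) (value of joint pump_head above 0.009 m), for 0.05 s.
2. the pump head has sprung back up (value of joint pump_head below 0.002 m), for 0.05 s.
3. the clip's jaw is squeezed open (0.15 rad) while still over the rail's fin (value of joint clip_jaw above 0.15 rad and z of clip in the frame of rail below 0.085 m), for 0.05 s.
4. the clip is lifted clear of the rail (z of clip in the frame of rail above 0.1 m), for 0.05 s.
5. the open jaw (0.15 rad) is lowered over the top edge of the blue card (value of joint clip_jaw above 0.15 rad and y of clip in the frame of card_blue between -0.03 and 0.03 m and x of clip in the frame of card_blue between -0.03 and 0.03 m and z of clip in the frame of card_blue below 0.083 m), for 0.05 s.
At the end, for the whole second after the job is handed in: The clip is closed on the blue card and its board (over 1 N on each, jaw -0.08 to 0.1 rad), at rest, upright within 0.2 rad, within 25 mm of the card's middle, jaw tips 10 to 38 mm below its top edge; the card stands upright in its stand within 20 mm of its middle, not lifted 6 mm; pump head up (y of clip in the frame of card_blue between -0.025 and 0.025 m and x of clip in the frame of card_blue between -0.015 and 0.015 m and z of clip in the frame of card_blue between 0.05 and 0.078 m and contact force between clip and card_blue above 1 N and contact force between clip and stand_blue above 1 N and angle between clip's own z axis and vertical below 0.2 rad and linear speed of clip below 0.02 m/s and value of joint clip_jaw between -0.08 and 0.1 rad and angle between card_blue's own z axis and vertical below 0.1 rad and y of card_blue in the frame of stand_blue between -0.02 and 0.02 m and z of card_blue in the frame of stand_blue between 0.008 and 0.018 m and value of joint pump_head below 0.002 m); the robot touches nothing.
It fails at once if a loose bystander (bowl, egg cup, bottle, mill, jar) is pushed more than 20 mm or tipped (distance of any of bowl, egg_cup, oil_bottle, pepper_mill, jam_jar from where it was at the start of the episode above 0.02 m or angle between any of bowl, egg_cup, oil_bottle, pepper_mill, jam_jar's own z axis and vertical above 0.3 rad).
It fails at once if the yellow card is moved more than 20 mm (distance of card_yellow from where it was at the start of the episode above 0.02 m).
It also fails if it takes over 51 s, if anything falls off the work surface, if the arm or the gripper's body presses on something with over 40 N, if the wrist force passes 120 N, or if a joint passes its speed limit or range.

## Working session

There is one attempt and no reset: what is moved stays moved. The work goes in short steps, Python scripts to look and compute and a shell command to move; the robot and the scene stay as the last step left them, time stands still between calls to the robot, and variables do not carry over. Pictures are saved under pics/ and viewed, at most 11 in all, crops included, and the job is handed in when it is done.

```bash
mkdir -p pics
cat > h.py <<'E'
import numpy as np, cv2, json
from rig import bot
def cam(s):
    H,W=s["image"].shape[:2]; f=H/2/np.tan(np.radians(s["vertical_fov"])/2)
    return f,s["cx"],s["cy"],s["k1"]
def cloud(s,T):  # T cam->world ; HxWx3 points
    f,cx,cy,k=cam(s); H,W=s["image"].shape[:2]
    K=np.array([[f,0,cx],[0,f,cy],[0,0,1.]])
    v,u=np.mgrid[:H,:W].astype(float)
    x=(u-cx)/f;y=(v-cy)/f; a,b=x.copy(),y.copy()
    for _ in range(15):
        r=a*a+b*b; a=x/(1+k*r); b=y/(1+k*r)
    z=s["range_z"]; P=np.stack([a*z,b*z,z],-1)
    P=P@T[:3,:3].T+T[:3,3]; P[z<=0]=np.nan
    return P
def get(name):
    o=bot.get_obs(); s=bot.snapshot(name)
    if name=="wrist":
        T=np.eye(4);T[:3,:3]=o["ee_rot"];T[:3,3]=o["position"];T=T@np.array(s["mount"])
    else: T=np.linalg.inv(np.array(s["world_to_cam"]))
    return s,T,cloud(s,T)
def save(n,im): cv2.imwrite("pics/"+n,np.ascontiguousarray(im[...,::-1]))
E
python3 - <<'E'
from h import *
for n in("scene","top"):
    s,T,P=get(n); save(n+"0.png",s["image"]); np.savez("pics/"+n+"0.npz",im=s["image"],P=P)
    print(n,s["vertical_fov"],s["k1"],T.round(3).tolist())
print(bot.get_obs())
E
```

```text
scene 50.45287170492365 0.0015557135472751846 [[-0.149, 0.68, -0.718, 1.4], [0.989, 0.09, -0.12, 0.213], [-0.017, -0.728, -0.685, 0.967], [0.0, 0.0, 0.0, 1.0]]
top 56.27032916643578 0.01202182378656435 [[0.005, -0.992, 0.126, 0.401], [-1.0, -0.006, -0.002, 0.05], [0.003, -0.126, -0.992, 1.065], [0.0, 0.0, 0.0, 1.0]]
{'clock': 0.1, 'joints': array([ 7.45472992e+01,  1.51661873e+01,  9.19718055e+01,  1.97862366e-03,
        7.29790264e+01, -2.11256145e+00]), 'qd': array([ 0.04298005, -0.06034949, -0.26909718,  0.0890786 ,  0.0337256 ,
        0.01926405]), 'tau': array([ 5.39807497e-04, -5.16704500e+01, -3.68592918e+01,  1.40545772e-04,
        6.32472831e-03, -4.98399487e-06]), 'position': array([0.15554113, 0.65616307, 0.23008602]), 'ee_rot': array([[-9.73015098e-01,  2.30740736e-01, -5.76001701e-04],
       [ 2.30741430e-01,  9.73013130e-01, -1.95974088e-03],
       [ 1.08265164e-04, -2.03976492e-03, -9.99997914e-01]]), 'force': array([0.33363793, 0.62489718, 0.2357287 ]), 'moment': array([-0.02238691,  0.04025895,  0.02343843]), 'gripper_force': 0.0, 'finger_gap': 0.08553485516053287}
```

View pics/scene0.png

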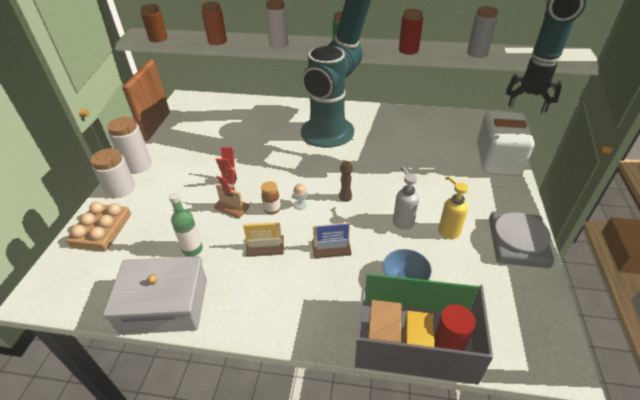

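View pics/top0.png

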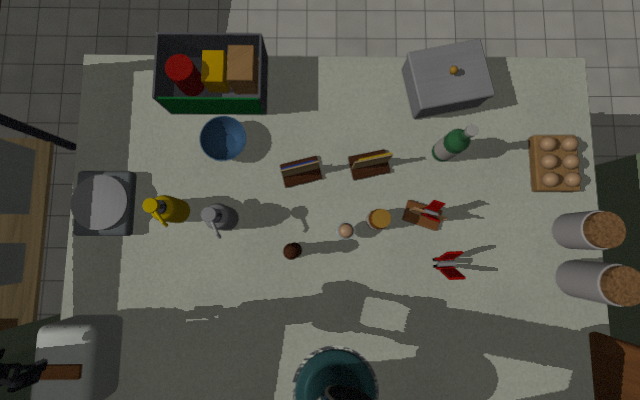

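The top view shows the chrome pump at about (215,215) with a yellow decoy at (165,208). The small red clip is on the rail at (425,213), and the big look-alike clip is at (450,265). The blue card stands at (300,170) and the yellow one at (370,163). Obstacles are the bottle at (455,142), jar (378,218), egg cup (346,230), mill (292,250) and bowl (222,138).

Run:
```python
from h import *
d=np.load("pics/top0.npz");im=d["im"];P=d["P"]
hsv=cv2.cvtColor(im,cv2.COLOR_RGB2HSV)
V,U=np.mgrid[:400,:640]
def box(u0,u1,v0,v1): return (U>=u0)&(U<u1)&(V>=v0)&(V<v1)
def rep(n,m):
    p=P[m]
    if len(p)<3: print(n,len(p));return
    c,sz,a=cv2.minAreaRect(p[:,:2].astype(np.float32)*1000)
    print(n,len(p),"mean",p.mean(0).round(4),"z",p[:,2].min().round(3),p[:,2].max().round(3),"rect",np.round(c,1),np.round(sz,1),round(a,1))
Z=np.nan_to_num(P[...,2])
rep("pump top",box(192,240,195,240)&(Z>.172))
rep("pump body",box(192,240,195,245)&(Z>.1)&(Z<.165))
rep("ydecoy",box(140,190,190,230)&(Z>.172))
red=((hsv[...,0]<8)|(hsv[...,0]>172))&(hsv[...,1]>150)&(hsv[...,2]>60)
b=box(400,448,195,235)
rep("clip all",b&red&(Z>.06)); rep("clip hi",b&red&(Z>.135))
for z in np.arange(.06,.16,.01): rep(f"  clip z{z:.2f}",b&red&(Z>=z)&(Z<z+.01))
rep("rail base",box(398,448,195,235)&(Z>.011)&(Z<.021)&~red)
rep("rail fin",box(398,448,195,235)&(Z>.075)&(Z<.092)&~red)
rep("bluestand top",box(275,328,150,192)&(Z>.09)&(Z<.108))
rep("bluestand base",box(275,328,150,192)&(Z>.006)&(Z<.018))
rep("yelstand top",box(340,398,142,185)&(Z>.09)&(Z<.108))
for n,bb,zz in(("jar",box(362,396,205,235),.085),("egg",box(335,358,220,242),.07),("mill",box(280,305,240,262),.13),("oil",box(428,482,122,165),.19),("bowl",box(195,252,112,165),.045),("bigclip",box(428,470,245,285),.06)): rep(n,bb&(Z>zz))
save("crop.png",cv2.resize(np.hstack([im[190:240,390:455],im[140:190,270:335]]),None,fx=6,fy=6,interpolation=cv2.INTER_CUBIC))
```

```text
pump top 265 mean [0.4492 0.3008 0.1836] z 0.173 0.189 rect [438.7 302.1] [76.7 34. ] 10.7
pump body 367 mean [0.4585 0.2937 0.1219] z 0.1 0.145 rect [458.3 302.5] [59.4 66.4] 70.9
ydecoy 278 mean [0.4708 0.4355 0.1834] z 0.172 0.189 rect [460.9 434.9] [76.7 34.2] 24.1
clip all 186 mean [ 0.4792 -0.2417  0.1305] z 0.071 0.157 rect [ 472.4 -242. ] [29.5 48.7] 71.4
clip hi 89 mean [ 0.4774 -0.2425  0.1486] z 0.135 0.157 rect [ 472.6 -241.8] [27.6 48.8] 70.7
  clip z0.06 0
  clip z0.07 2
  clip z0.08 5 mean [ 0.4746 -0.2302  0.0835] z 0.082 0.087 rect [ 475.8 -229.6] [23.4  7.7] 0.5
  clip z0.09 5 mean [ 0.4707 -0.2276  0.0941] z 0.09 0.1 rect [ 475.3 -228.4] [ 2.1 18.5] 80.1
  clip z0.10 21 mean [ 0.4782 -0.2401  0.1065] z 0.101 0.11 rect [ 473.4 -241.5] [29.  19.3] 64.4
  clip z0.11 28 mean [ 0.4809 -0.2442  0.1143] z 0.111 0.12 rect [ 473.3 -242.4] [28.9 26.2] 73.0
  clip z0.12 25 mean [ 0.4848 -0.2426  0.1248] z 0.121 0.129 rect [ 473.1 -239.5] [27.2 33.6] 63.4
  clip z0.13 26 mean [ 0.4827 -0.2438  0.1351] z 0.13 0.14 rect [ 471.9 -241.5] [27.4 38.3] 71.3
  clip z0.14 24 mean [ 0.4
[... 488 characters left out ...]
86 0.0964 0.0131] z 0.006 0.018 rect [601.8  91.9] [ 95.  132.5] 6.7
yelstand top 150 mean [ 0.6166 -0.1001  0.1   ] z 0.091 0.106 rect [616.8 -97.3] [  9.1 105.5] 12.2
jar 302 mean [ 0.4568 -0.1133  0.1011] z 0.088 0.106 rect [ 457.2 -113.7] [46.6 49.3] 0.2
egg 172 mean [ 0.4253 -0.0245  0.081 ] z 0.07 0.09 rect [426.6 -24.4] [36.8 37. ] 0.3
mill 198 mean [0.3727 0.1144 0.1431] z 0.13 0.153 rect [371.7 114.6] [36.7 37. ] 1.4
oil 156 mean [ 0.6535 -0.3062  0.2163] z 0.19 0.225 rect [ 655.  -308.1] [25.9 26.1] 87.4
bowl 384 mean [0.688  0.3227 0.0532] z 0.045 0.062 rect [678.7 313.9] [126.2 127.6] 1.8
bigclip 385 mean [ 0.3373 -0.2927  0.0956] z 0.06 0.127 rect [ 340.7 -295.6] [68.9 45.8] 2.6
```

View pics/crop.png

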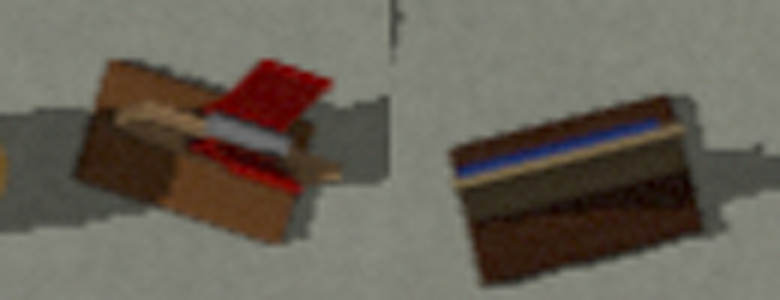

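```bash
python3 -m creep '[{"x":21.6,"y":-25.1,"az":-3,"claw":0},{"x":21.6,"y":-25.1,"az":-3,"claw":0},{"x":21.6,"y":-25.1,"az":-3,"claw":0},{"x":21.6,"y":-25.1,"az":-3,"claw":0},{"x":21.6,"y":-25.1,"az":-3,"claw":0},{"x":21.6,"y":-25.1,"az":-3,"claw":0},{"x":21.6,"y":-25.1,"az":-3,"claw":0},{"x":21.6,"y":-25.1,"az":-3,"claw":0},{"x":21.6,"y":-25.1,"az":-3,"claw":0},{"x":21.6,"y":-25.1,"az":-3,"claw":0},{"x":21.6,"y":-25.1,"az":-3,"claw":0},{"x":21.6,"y":-25.1,"az":-3,"claw":0},{"x":21.6,"y":-25.1,"az":-3,"claw":0},{"x":21.6,"y":-25.1,"az":-3,"claw":0},{"claw":0},{"claw":0}]'
python3 - <<'E'
from h import *
d=np.load("pics/top0.npz");P=d["P"];Z=np.nan_to_num(P[...,2]);V,U=np.mgrid[:400,:640]
q=P[(U>=192)&(U<240)&(V>=195)&(V<240)&(Z>.172)]
for lo in(.178,.181,.183):
    r=q[q[:,2]>lo];print(lo,len(r),r.mean(0).round(4),cv2.minEnclosingCircle(r[:,:2].astype(np.float32)*1000))
b=q[np.argsort(q[:,0])]; print(b[::12].round(3).tolist())
s,T,W=get("wrist");save("w1.png",s["image"])
Z=np.nan_to_num(W[...,2]);m=(Z>.165)&(Z<.195)&(np.hypot(W[...,0]-.458,W[...,1]-.304)<.09)
r=W[m];print(len(r),r.mean(0) if len(r) else 0)
if len(r): print(cv2.minAreaRect(r[:,:2].astype(np.float32)*1000))
E
```

```text
0.178 247 [0.4509 0.302  0.1842] ((441.06744384765625, 298.9806213378906), 37.084999084472656)
0.181 224 [0.453  0.3032 0.1847] ((442.83331298828125, 299.7766418457031), 35.154014587402344)
0.183 183 [0.4568 0.3049 0.1853] ((444.37139892578125, 298.78863525390625), 34.07041549682617)
[[0.404, 0.283, 0.175], [0.411, 0.284, 0.181], [0.417, 0.288, 0.184], [0.422, 0.285, 0.178], [0.429, 0.297, 0.179], [0.436, 0.299, 0.181], [0.443, 0.3, 0.186], [0.445, 0.315, 0.184], [0.448, 0.315, 0.185], [0.45, 0.303, 0.186], [0.452, 0.31, 0.187], [0.454, 0.319, 0.188], [0.455, 0.297, 0.185], [0.457, 0.318, 0.185], [0.459, 0.313, 0.186], [0.462, 0.308, 0.188], [0.462, 0.29, 0.184], [0.464, 0.307, 0.184], [0.466, 0.316, 0.185], [0.469, 0.306, 0.187], [0.471, 0.306, 0.187], [0.473, 0.304, 0.186], [0.476, 0.307, 0.184]]
0 0invalid input
```

View pics/w1.png

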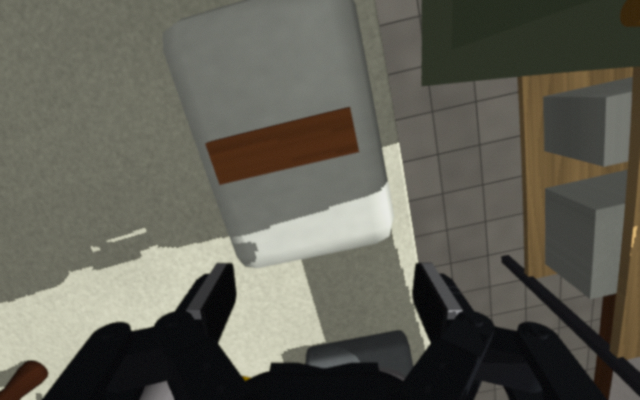

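The arm has not moved; the wrist view shows only the toaster and the open fingers. The format probably wants every key in each row, so I'll retry that way.

```bash
python3 -m creep '[{"x":20,"y":-25,"z":0,"ax":0,"ay":0,"az":-3,"claw":0}]'; python3 -m creep '[{"x":22,"y":-25,"z":0,"az":-3,"claw":0.1},{"x":22,"y":-25,"az":-3,"claw":0.1}]'
```

```text
clock: 0.25
position: [0.1739, 0.6333, 0.2304]
ee_rot: [[-0.96, 0.279, -0.001], [0.279, 0.96, 0.001], [0.001, 0.0, -1.0]]
force: [0.4, 0.3, -0.9]
finger_gap: 0.0733
gripper_force: 0.0invalid input
```

```bash
python3 -m creep '[{"x":22,"y":-25,"z":0,"ax":0,"ay":0,"az":-3,"claw":0},{"x":22,"y":-25,"z":0,"ax":0,"ay":0,"az":-3,"claw":0},{"x":22,"y":-25,"z":0,"ax":0,"ay":0,"az":-3,"claw":0},{"x":22,"y":-25,"z":0,"ax":0,"ay":0,"az":-3,"claw":0},{"x":22,"y":-25,"z":0,"ax":0,"ay":0,"az":-3,"claw":0},{"x":22,"y":-25,"z":0,"ax":0,"ay":0,"az":-3,"claw":0},{"x":22,"y":-25,"z":0,"ax":0,"ay":0,"az":-3,"claw":0},{"x":22,"y":-25,"z":0,"ax":0,"ay":0,"az":-3,"claw":0},{"x":22,"y":-25,"z":0,"ax":0,"ay":0,"az":-3,"claw":0},{"x":22,"y":-25,"z":0,"ax":0,"ay":0,"az":-3,"claw":0},{"x":22,"y":-25,"z":0,"ax":0,"ay":0,"az":-3,"claw":0},{"x":22,"y":-25,"z":0,"ax":0,"ay":0,"az":-3,"claw":0},{"x":18,"y":-27,"z":0,"ax":0,"ay":0,"az":-3,"claw":0},{"x":0,"y":0,"z":0,"ax":0,"ay":0,"az":0,"claw":0},{"x":0,"y":0,"z":0,"ax":0,"ay":0,"az":0,"claw":0}]'
python3 - <<'E'
from h import *
o=bot.get_obs();s,T,W=get("wrist");save("w1b.png",s["image"])
print(T.round(3).tolist())
Z=np.nan_to_num(W[...,2]);m=(Z>.165)&(Z<.195)&(np.hypot(W[...,0]-.458,W[...,1]-.304)<.09)
r=W[m];print(len(r),r.mean(0) if len(r) else 0)
if len(r): print(cv2.minAreaRect(r[:,:2].astype(np.float32)*1000))
E
```

```text
clock: 1.75
position: [0.4577, 0.3043, 0.231]
ee_rot: [[-0.568, 0.823, -0.001], [0.823, 0.568, 0.0], [0.001, -0.001, -1.0]]
force: [-0.4, 0.1, 0.3]
finger_gap: -0.0
gripper_force: 0.0
[[0.824, 0.537, 0.181, 0.412], [0.567, -0.78, -0.265, 0.372], [-0.001, 0.32, -0.947, 0.373], [0.0, 0.0, 0.0, 1.0]]
3098 [0.44999747 0.30326127 0.18169628]
((443.6459655761719, 293.7679443359375), (77.05057525634766, 34.01182556152344), 38.330406188964844)
```

View pics/w1b.png

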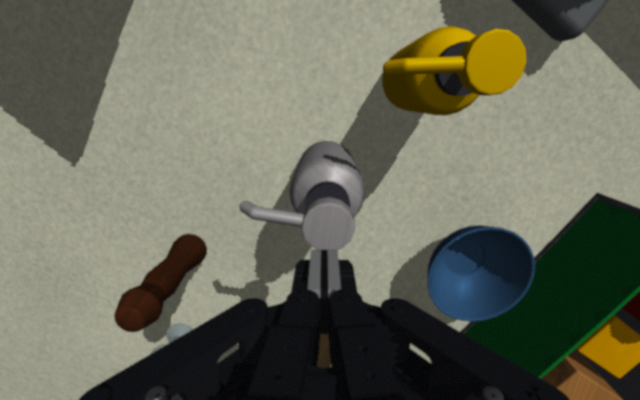

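The shut finger tips sit at (325,285) just before the chrome pump's disc at (328,225), and the disc's centre comes out near (0.459, 0.306). That is within 3 mm, so I'll press.

```bash
python3 -m creep '[{"x":2,"y":2,"z":-20,"ax":0,"ay":0,"az":0,"claw":0},{"x":0,"y":0,"z":-20,"ax":0,"ay":0,"az":0,"claw":0},{"x":0,"y":0,"z":-5,"ax":0,"ay":0,"az":0,"claw":0},{"x":0,"y":0,"z":-5,"ax":0,"ay":0,"az":0,"claw":0},{"x":0,"y":0,"z":-5,"ax":0,"ay":0,"az":0,"claw":0},{"x":0,"y":0,"z":-3,"ax":0,"ay":0,"az":0,"claw":0},{"x":0,"y":0,"z":0,"ax":0,"ay":0,"az":0,"claw":0},{"x":0,"y":0,"z":0,"ax":0,"ay":0,"az":0,"claw":0}]'
```

```text
clock: 2.6
position: [0.46, 0.3074, 0.1743]
ee_rot: [[-0.569, 0.823, 0.001], [0.823, 0.569, 0.001], [0.001, 0.002, -1.0]]
force: [-1.9, 0.3, 3.7]
finger_gap: 0.0002
gripper_force: 2.1
```

```bash
python3 -m creep '[{"x":0,"y":0,"z":-2,"ax":0,"ay":0,"az":0,"claw":0},{"x":0,"y":0,"z":-2,"ax":0,"ay":0,"az":0,"claw":0},{"x":0,"y":0,"z":0,"ax":0,"ay":0,"az":0,"claw":0},{"x":0,"y":0,"z":0,"ax":0,"ay":0,"az":0,"claw":0}]'
```

```text
clock: 3.0
position: [0.4604, 0.3074, 0.1719]
ee_rot: [[-0.569, 0.823, 0.002], [0.823, 0.569, 0.002], [0.0, 0.002, -1.0]]
force: [-5.9, -0.5, 13.8]
finger_gap: -0.0002
gripper_force: 7.1
```

```bash
python3 -m creep '[{"x":0,"y":0,"z":10,"ax":0,"ay":0,"az":0,"claw":0},{"x":0,"y":0,"z":20,"ax":0,"ay":0,"az":0,"claw":0},{"x":0,"y":0,"z":30,"ax":0,"ay":0,"az":0,"claw":0},{"x":0,"y":0,"z":30,"ax":0,"ay":0,"az":0,"claw":0},{"x":1,"y":-39,"z":0,"ax":0,"ay":0,"az":-3.8,"claw":1},{"x":1,"y":-39,"z":0,"ax":0,"ay":0,"az":-3.8,"claw":1},{"x":1,"y":-39,"z":0,"ax":0,"ay":0,"az":-3.8,"claw":1},{"x":1,"y":-39,"z":0,"ax":0,"ay":0,"az":-3.8,"claw":1},{"x":1,"y":-39,"z":0,"ax":0,"ay":0,"az":-3.8,"claw":1},{"x":1,"y":-39,"z":0,"ax":0,"ay":0,"az":-3.8,"claw":1},{"x":1,"y":-39,"z":0,"ax":0,"ay":0,"az":-3.8,"claw":1},{"x":1,"y":-39,"z":0,"ax":0,"ay":0,"az":-3.8,"claw":1},{"x":1,"y":-39,"z":0,"ax":0,"ay":0,"az":-3.8,"claw":1},{"x":1,"y":-39,"z":0,"ax":0,"ay":0,"az":-3.8,"claw":1},{"x":1,"y":-39,"z":0,"ax":0,"ay":0,"az":-3.8,"claw":1},{"x":1,"y":-39,"z":0,"ax":0,"ay":0,"az":-3.8,"claw":1},{"x":1,"y":-39,"z":0,"ax":0,"ay":0,"az":-3.8,"claw":1},{"x":0,"y":-42,"z":0,"ax":0,"ay":0,"az":-3.7,"claw":1},{"x":0,"y":0,"z":0,"ax":0,"ay":0,"az":0,"claw":1},{"x":0,"y":0,"z":0,"ax":0,"ay":0,"az":0,"claw":1}]'
cat > look.py <<'E'
from h import *
import sys
o=bot.get_obs();s,T,W=get("wrist");save(sys.argv[1],s["image"])
print("tcp",o["position"].round(4),"tool y",np.degrees(np.arctan2(o["ee_rot"][1,1],o["ee_rot"][0,1])).round(2),T[:3,3].round(3))
hsv=cv2.cvtColor(s["image"],cv2.COLOR_RGB2HSV)
red=((hsv[...,0]<8)|(hsv[...,0]>172))&(hsv[...,1]>150)&(hsv[...,2]>50)
x,y,Z=W[...,0],W[...,1],np.nan_to_num(W[...,2])
def rep(n,m):
    p=W[m]
    if len(p)>4:
        r=cv2.minAreaRect(p[:,:2].astype(np.float32)*1000);print(n,len(p),"z",np.percentile(p[:,2],[2,98]).round(4),[np.round(a,1) for a in r])
    else: print(n,len(p))
E
python3 - <<'E'
import sys;sys.argv=["","w2.png"]
exec(open("look.py").read())
near=np.hypot(x-.472,y+.242)<.06
rep("clip",red&near&(Z>.1)); rep("tops",red&near&(Z>.148)); rep("fin",~red&near&(Z>.078)&(Z<.09))
s,T,P=get("top");Z=np.nan_to_num(P[...,2]);m=(Z>.172)&(np.hypot(P[...,0]-.459,P[...,1]-.306)<.015);print("pump",P[m].mean(0))
E
```

```text
clock: 5.0
position: [0.4721, -0.2434, 0.2585]
ee_rot: [[0.318, 0.948, -0.001], [0.948, -0.318, 0.0], [-0.0, -0.001, -1.0]]
force: [-1.2, 0.2, 0.8]
finger_gap: 0.0847
gripper_force: 0.0
tcp [ 0.4721 -0.2434  0.2585] tool y -18.56 [ 0.5   -0.165  0.4  ]
clip 1107 z [0.1047 0.153 ] [array([ 458.6, -237.2]), array([29.8, 81. ]), np.float64(71.9)]
tops 413 z [0.1483 0.1534] [array([ 458.7, -236.8]), array([28.8, 80.9]), np.float64(72.0)]
fin 379 z [0.0784 0.0861] [array([ 471.8, -245.6]), array([89.9, 12.1]), np.float64(68.6)]
pump [0.45892695 0.30589475 0.18545044]
```

View pics/w2.png

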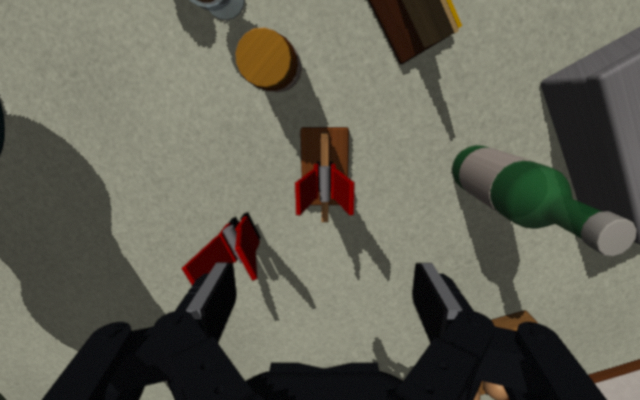

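The clip, seen at (325,185), stands on its fin between the finger lines; the big look-alike at (225,250) spilled into my mask. I'll repeat the fit with a tighter radius.

Run:
```python
import sys;sys.argv=["","w3.png"]
exec(open("look.py").read())
near=np.hypot(x-.472,y+.242)<.036
rep("clip",red&near&(Z>.1)); rep("tops",red&near&(Z>.146))
```

```text
tcp [ 0.4724 -0.2418  0.2587] tool y -18.41 [ 0.5   -0.163  0.401]
clip 1110 z [0.1044 0.1529] [array([ 473.7, -242.4]), array([30.2, 48.6]), np.float64(71.9)]
tops 428 z [0.1469 0.1531] [array([ 473.9, -241.9]), array([29.2, 48.6]), np.float64(71.9)]
```

```bash
python3 -m creep '[{"x":1.5,"y":0,"z":-30,"ax":0,"ay":0,"az":0.3,"claw":1},{"x":0,"y":0,"z":-30,"ax":0,"ay":0,"az":0,"claw":1},{"x":0,"y":0,"z":-30,"ax":0,"ay":0,"az":0,"claw":1},{"x":0,"y":0,"z":-30,"ax":0,"ay":0,"az":0,"claw":1},{"x":0,"y":0,"z":-20,"ax":0,"ay":0,"az":0,"claw":1},{"x":0,"y":0,"z":0,"ax":0,"ay":0,"az":0,"claw":1},{"x":0,"y":0,"z":0,"ax":0,"ay":0,"az":0,"claw":0.55},{"x":0,"y":0,"z":0,"ax":0,"ay":0,"az":0,"claw":0.55},{"x":0,"y":0,"z":0,"ax":0,"ay":0,"az":0,"claw":0.55}]' 30
python3 -m creep '[{"x":0,"y":0,"z":0,"ax":0,"ay":0,"az":0,"claw":0.4},{"x":0,"y":0,"z":0,"ax":0,"ay":0,"az":0,"claw":0.2},{"x":0,"y":0,"z":0,"ax":0,"ay":0,"az":0,"claw":0.2},{"x":0,"y":0,"z":0,"ax":0,"ay":0,"az":0,"claw":0.2},{"x":0,"y":0,"z":0,"ax":0,"ay":0,"az":0,"claw":0.2}]'
```

```text
clock: 6.05
position: [0.4753, -0.2426, 0.1212]
ee_rot: [[0.311, 0.95, 0.002], [0.95, -0.311, -0.002], [-0.001, 0.003, -1.0]]
force: [0.1, -0.2, -0.6]
finger_gap: 0.0475
gripper_force: 6.3
clock: 6.55
position: [0.4741, -0.2422, 0.1192]
ee_rot: [[0.311, 0.95, -0.0], [0.95, -0.311, 0.0], [0.0, -0.0, -1.0]]
force: [-0.3, 0.7, -0.1]
finger_gap: 0.024
gripper_force: 35.1
```

```bash
python3 -m creep '[{"x":0,"y":0,"z":5,"ax":0,"ay":0,"az":0,"claw":0.2},{"x":0,"y":0,"z":10,"ax":0,"ay":0,"az":0,"claw":0.2},{"x":0,"y":0,"z":15,"ax":0,"ay":0,"az":0,"claw":0.2},{"x":0,"y":0,"z":20,"ax":0,"ay":0,"az":0,"claw":0.2},{"x":0,"y":0,"z":25,"ax":0,"ay":0,"az":0,"claw":0.2},{"x":0,"y":0,"z":25,"ax":0,"ay":0,"az":0,"claw":0.2},{"x":0,"y":0,"z":0,"ax":0,"ay":0,"az":0,"claw":0.2},{"x":0,"y":0,"z":0,"ax":0,"ay":0,"az":0,"claw":0.2}]'
python3 -m creep '[{"x":8,"y":22,"z":0,"ax":0,"ay":0,"az":2.3,"claw":0.2},{"x":8,"y":24,"z":0,"ax":0,"ay":0,"az":2.3,"claw":0.2},{"x":9,"y":24,"z":0,"ax":0,"ay":0,"az":2.3,"claw":0.2},{"x":9,"y":24,"z":0,"ax":0,"ay":0,"az":2.3,"claw":0.2},{"x":9,"y":24,"z":0,"ax":0,"ay":0,"az":2.3,"claw":0.2},{"x":9,"y":24,"z":0,"ax":0,"ay":0,"az":2.3,"claw":0.2},{"x":9,"y":25,"z":0,"ax":0,"ay":0,"az":2.3,"claw":0.2},{"x":9,"y":25,"z":0,"ax":0,"ay":0,"az":2.3,"claw":0.2},{"x":9,"y":25,"z":0,"ax":0,"ay":0,"az":2.3,"claw":0.2},{"x":9,"y":25,"z":0,"ax":0,"ay":0,"az":2.3,"claw":0.2},{"x":9,"y":25,"z":0,"ax":0,"ay":0,"az":2.3,"claw":0.2},{"x":8,"y":25,"z":0,"ax":0,"ay":0,"az":2.3,"claw":0.2},{"x":8,"y":25,"z":0,"ax":0,"ay":0,"az":2.3,"claw":0.2},{"x":8,"y":24,"z":0,"ax":0,"ay":0,"az":2.3,"claw":0.2},{"x":0,"y":0,"z":0,"ax":0,"ay":0,"az":0,"claw":0.2},{"x":0,"y":0,"z":0,"ax":0,"ay":0,"az":0,"claw":0.2},{"x":0,"y":0,"z":0,"ax":0,"ay":0,"az":0,"claw":0.2}]'
python3 - <<'E'
import sys;sys.argv=["","w4.png"]
exec(open("look.py").read())
n=np.hypot(x-.595,y-.0986)<.07
rep("stack",n&(Z>.092)&(Z<.106)&~red); rep("clip",red&n&(Z>.1)); rep("clip low",red&n&(Z<.19)&(Z>.12));rep("clip tips",red&n&(Z<.17)&(Z>.12))
s,T,W=get("scene");save("s4.png",s["image"][170:290,190:430].repeat(3,0).repeat(3,1))
E
```

```text
clock: 7.35
position: [0.4749, -0.2426, 0.221]
ee_rot: [[0.311, 0.95, 0.003], [0.95, -0.311, -0.002], [-0.001, 0.003, -1.0]]
force: [0.2, -0.0, -1.5]
finger_gap: 0.024
gripper_force: 35.1
clock: 9.05
position: [0.5944, 0.098, 0.2183]
ee_rot: [[-0.242, 0.97, -0.002], [0.97, 0.242, -0.001], [-0.0, -0.002, -1.0]]
force: [-0.4, -1.0, 0.0]
finger_gap: 0.024
gripper_force: 35.1
tcp [0.5944 0.098  0.2183] tool y 14.02 [0.576 0.178 0.36 ]
stack 748 z [0.098  0.1008] [array([591.6, 114.6]), array([ 8.3, 68.7]), np.float64(14.5)]
clip 2914 z [0.1731 0.2452] [array([573.5,  92.4]), array([79.9, 29.6]), np.float64(14.2)]
clip low 355 z [0.168  0.1895] [array([593.9, 101.7]), array([34.8, 22.8]), np.float64(10.0)]
clip tips 23 z [0.1593 0.1696] [array([592.5, 109.1]), array([34.8,  5. ]), np.float64(13.9)]
```

View pics/w4.png

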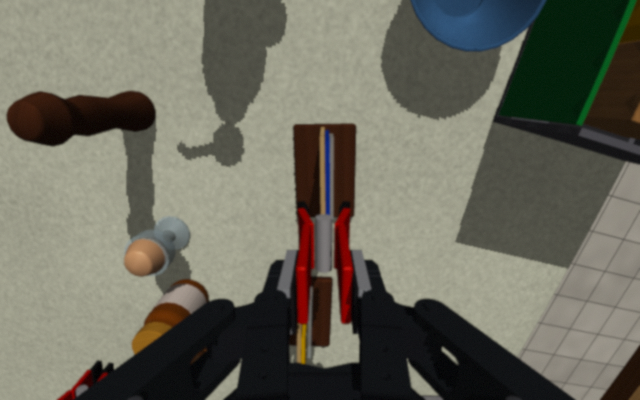

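View pics/s4.png

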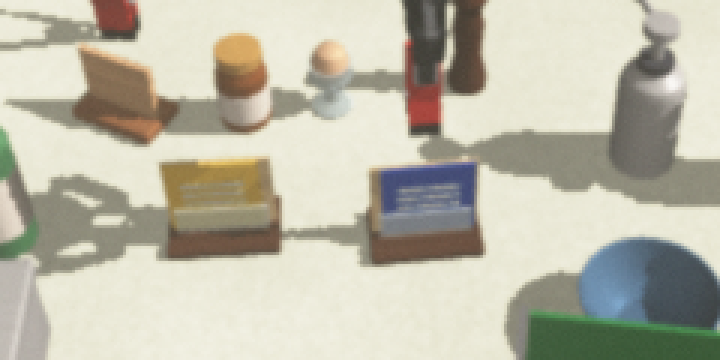

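The clip hangs upright and open in the fingers at (325,260). The stack (tan and blue edges) lies under it at (327,170). Across the stack, clip and stack agree within 1 mm and 0.5°. The jaw tips are at about z=0.165, so I'll lower 89 mm, putting them about 25 mm below the card's top edge.

```bash
python3 -m creep '[{"x":0,"y":0,"z":-20,"ax":0,"ay":0,"az":0,"claw":0.2},{"x":0,"y":0,"z":-20,"ax":0,"ay":0,"az":0,"claw":0.2},{"x":0,"y":0,"z":-12,"ax":0,"ay":0,"az":0,"claw":0.2},{"x":0,"y":0,"z":-10,"ax":0,"ay":0,"az":0,"claw":0.2},{"x":0,"y":0,"z":-10,"ax":0,"ay":0,"az":0,"claw":0.2},{"x":0,"y":0,"z":-10,"ax":0,"ay":0,"az":0,"claw":0.2},{"x":0,"y":0,"z":-7,"ax":0,"ay":0,"az":0,"claw":0.2},{"x":0,"y":0,"z":0,"ax":0,"ay":0,"az":0,"claw":0.2},{"x":0,"y":0,"z":0,"ax":0,"ay":0,"az":0,"claw":0.2},{"x":0,"y":0,"z":0,"ax":0,"ay":0,"az":0,"claw":0.2}]'
python3 - <<'E'
import sys;sys.argv=["","w5.png"]
exec(open("look.py").read())
n=np.hypot(x-.595,y-.0986)<.07
rep("stack",n&(Z>.092)&(Z<.104)&~red); rep("clip",red&n&(Z>.06)&(np.hypot(x-.595,y-.0986)<.035)); rep("clip tips",red&n&(Z<.095)&(Z>.05))
s,T,W=get("scene");save("s5.png",s["image"][200:280,250:410].repeat(4,0).repeat(4,1))
E
```

```text
clock: 10.15
position: [0.5964, 0.099, 0.1317]
ee_rot: [[-0.243, 0.97, 0.003], [0.97, 0.243, 0.0], [-0.0, 0.003, -1.0]]
force: [0.9, 0.2, 5.7]
finger_gap: 0.0242
gripper_force: 35.9
tcp [0.5964 0.099  0.1317] tool y 14.06 [0.577 0.179 0.274]
stack 1307 z [0.095  0.1016] [array([592.2,  96.6]), array([ 19.7, 104. ]), np.float64(13.3)]
clip 2950 z [0.0854 0.1587] [array([597.3,  98.1]), array([36. , 30.9]), np.float64(14.3)]
clip tips 231 z [0.0788 0.0946] [array([597.4,  99.5]), array([36., 29.]), np.float64(16.9)]
```

View pics/s5.png

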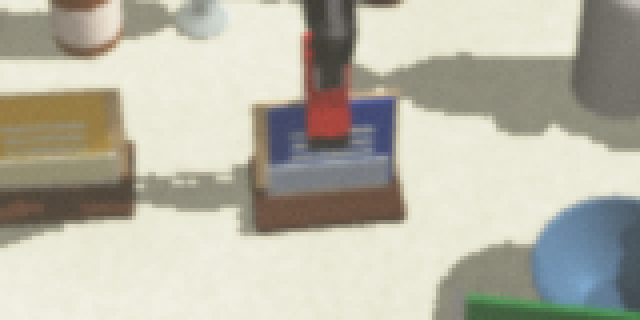

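The open red jaw straddles the blue card at about (330,120) in the crop, near its middle. An upward force of 5.7 N suggests the hinge is touching the edge, because the clip sits about 7 mm lower in the fingers than I assumed. I'll back up 6 mm.

```bash
python3 -m creep '[{"x":0,"y":0,"z":3,"ax":0,"ay":0,"az":0,"claw":0.2},{"x":-1.5,"y":0,"z":3,"ax":0,"ay":0,"az":0,"claw":0.2},{"x":0,"y":0,"z":0,"ax":0,"ay":0,"az":0,"claw":0.2},{"x":0,"y":0,"z":0,"ax":0,"ay":0,"az":0,"claw":0.2},{"x":0,"y":0,"z":0,"ax":0,"ay":0,"az":0,"claw":0.2}]'
python3 - <<'E'
import sys;sys.argv=["","w6.png"]
exec(open("look.py").read())
n=np.hypot(x-.595,y-.0986)<.035
rep("clip",red&n&(Z>.06)); rep("clip tips",red&n&(Z<.095)&(Z>.05))
E
```

```text
clock: 10.75
position: [0.5934, 0.0987, 0.1358]
ee_rot: [[-0.243, 0.97, -0.001], [0.97, 0.243, -0.0], [0.0, -0.001, -1.0]]
force: [-0.5, -0.3, -0.7]
finger_gap: 0.0239
gripper_force: 35.1
tcp [0.5934 0.0987 0.1358] tool y 14.06 [0.575 0.179 0.278]
clip 2905 z [0.0895 0.1627] [array([594.3,  98.7]), array([35.8, 30.7]), np.float64(16.8)]
clip tips 160 z [0.0805 0.0946] [array([594.1,  99.6]), array([35.8, 28.3]), np.float64(16.8)]
```

```bash
python3 -m creep '[{"x":1,"y":0,"z":0,"ax":0,"ay":0,"az":0,"claw":0.35},{"x":0,"y":0,"z":0,"ax":0,"ay":0,"az":0,"claw":0.4},{"x":0,"y":0,"z":0,"ax":0,"ay":0,"az":0,"claw":0.45},{"x":0,"y":0,"z":0,"ax":0,"ay":0,"az":0,"claw":0.55},{"x":0,"y":0,"z":0,"ax":0,"ay":0,"az":0,"claw":0.8},{"x":0,"y":0,"z":0,"ax":0,"ay":0,"az":0,"claw":1},{"x":0,"y":0,"z":0,"ax":0,"ay":0,"az":0,"claw":1},{"x":0,"y":0,"z":0,"ax":0,"ay":0,"az":0,"claw":1}]'
python3 - <<'E'
import sys;sys.argv=["","w7.png"]
exec(open("look.py").read())
n=np.hypot(x-.595,y-.0986)<.035
rep("clip",red&n&(Z>.06)); rep("clip tips",red&n&(Z<.095)&(Z>.05)); rep("stack",(np.hypot(x-.595,y-.0986)<.06)&(Z>.095)&(Z<.106)&~red)
E
```

```text
clock: 11.6
position: [0.5948, 0.0988, 0.1364]
ee_rot: [[-0.243, 0.97, 0.0], [0.97, 0.243, 0.0], [-0.0, 0.0, -1.0]]
force: [-0.9, -0.4, 0.3]
finger_gap: 0.0856
gripper_force: 0.0
tcp [0.5948 0.0988 0.1364] tool y 14.06 [0.576 0.179 0.278]
clip 4755 z [0.1001 0.1666] [array([596. ,  98.3]), array([49.2, 31.9]), np.float64(14.3)]
clip tips 39 z [0.0907 0.0949] [array([592.7, 109.5]), array([22.6,  6.6]), np.float64(14.7)]
stack 1110 z [0.0979 0.1051] [array([596. ,  97.2]), array([ 13. , 104.8]), np.float64(14.5)]
```

View pics/w7.png

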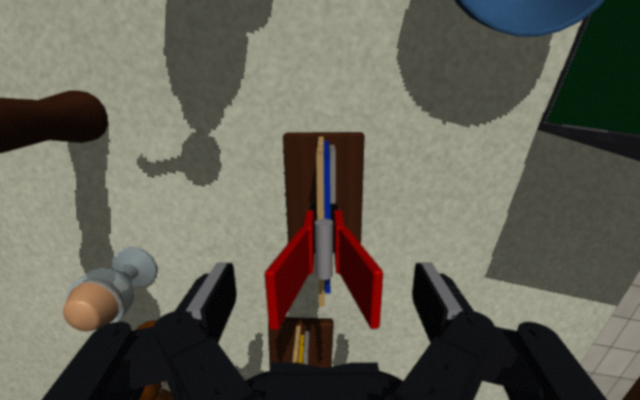

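The clip is closed and upright on the stack at (325,265), with the fingers clear on both sides. I'll go straight up and check.

```bash
python3 -m creep '[{"x":0,"y":0,"z":10,"ax":0,"ay":0,"az":0,"claw":1},{"x":0,"y":0,"z":20,"ax":0,"ay":0,"az":0,"claw":1},{"x":0,"y":0,"z":30,"ax":0,"ay":0,"az":0,"claw":1},{"x":0,"y":0,"z":30,"ax":0,"ay":0,"az":0,"claw":1},{"x":0,"y":0,"z":30,"ax":0,"ay":0,"az":0,"claw":1},{"x":0,"y":0,"z":0,"ax":0,"ay":0,"az":0,"claw":1},{"x":0,"y":0,"z":0,"ax":0,"ay":0,"az":0,"claw":1},{"x":0,"y":0,"z":0,"ax":0,"ay":0,"az":0,"claw":1}]'
python3 - <<'E'
import sys;sys.argv=["","w8.png"]
exec(open("look.py").read())
n=np.hypot(x-.595,y-.0986)<.07
blue=(hsv[...,0]>105)&(hsv[...,0]<130)&(hsv[...,1]>120)
rep("clip",red&n&(Z>.06)); rep("blue",blue&n&(Z>.08)); rep("board",n&(Z>.095)&(Z<.106)&~red&~blue)
s,T,W=get("scene");save("s8.png",s["image"][190:270,270:390].repeat(5,0).repeat(5,1))
h=cv2.cvtColor(s["image"],cv2.COLOR_RGB2HSV);b=(h[...,0]>105)&(h[...,0]<130)&(h[...,1]>120)&(np.hypot(W[...,0]-.6,W[...,1]-.1)<.07)
p=W[b]; ax=np.array([.968,.25]);print("card face x",np.percentile(p[:,:2]@ax,[5,95]),"y",np.percentile(p[:,:2]@np.array([-.25,.968]),[1,99])+.0533,"z",np.percentile(p[:,2],[1,99]))
E
```

```text
clock: 12.45
position: [0.5939, 0.0987, 0.2552]
ee_rot: [[-0.243, 0.97, -0.002], [0.97, 0.243, -0.0], [0.0, -0.002, -1.0]]
force: [-0.5, -0.5, -0.9]
finger_gap: 0.0855
gripper_force: 0.0
tcp [0.5939 0.0987 0.2552] tool y 14.06 [0.575 0.179 0.397]
clip 1441 z [0.098  0.1669] [array([595.8,  98.3]), array([48.5, 29.6]), np.float64(14.3)]
blue 410 z [0.0923 0.3389] [array([592.1,  98.1]), array([125.7,  79.1]), np.float64(41.2)]
board 317 z [0.0981 0.1008] [array([597. ,  97.5]), array([ 10.4, 103.8]), np.float64(14.5)]Traceback (most recent call last):
  File "<stdin>", line 8, in <module>
    return _quantile_unchecked(
        a, q, axis, out, overwrite_input, method, keepdims, weights)
    return _ureduce(a,
                    func=_quantile_ureduce_func,
    ...<5 lines>...
                    overwrite_input=overwrite_input,
                    method=method)
    r = func(a, **kwargs)
    result = _quantile(arr,
                       quantiles=q,
    ...<2 lines>...
                       out=out,
                       weights=wgt)
    slices_having_nans = np.isnan(arr[-1, ...])
                                  ~~~^^^^^^^^^
IndexError: index -1 is out of bounds for axis 0 with size 0
```

View pics/s8.png

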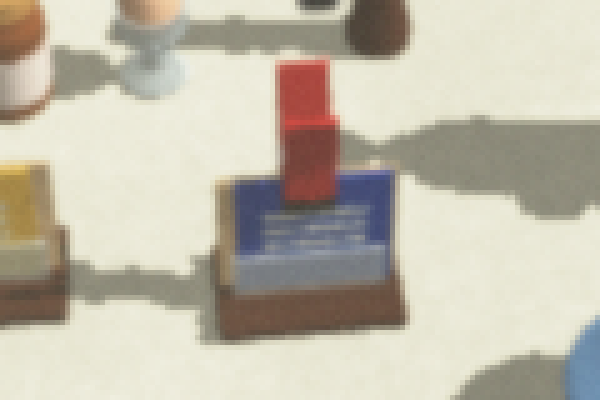

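The clip stands upright on the blue card's middle: clip at about x=311 in the crop, card centre at about 313. The card is level with its board and the robot is clear.

```bash
python3 -c "
from rig import bot
print(bot.finish_job())"
```

```text
the job is handed in; nothing more can be done
None
```

I pressed the soap pump fully down and it sprang back up; the red clip now pins the blue card to its board, upright, near the card's middle and about 21 mm down over its top edge. I handed the job in at about 12.5 s; no verdict was returned.

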